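# Make up two microscope training kits

### The job

Make up the two kits for the microscope course. Long tray with three compartments: the round screw-on lens in the middle one, the eyepiece and the squat pot in the two end ones, either way round; short tray with two compartments: the tall slim pot in one and the needle box in the other. Stand everything upright and flat on the floor of its compartment, and leave the wide pot, the thread reel and the glass dish where they stand in the stock.

Things in the scene. Friction and masses are not known exactly. Their poses are not given: they have to be found in the camera images.
- long_tray: Long kit tray, 216 mm long, 74 mm wide, three equal compartments of 68 x 68 mm inside, their centres at x = -71, 0 and +71 mm, y = 0. Bolted down, does not move. Bare steel floor 3 mm thick, outer walls and dividers 3 mm thick and 10 mm high above the table. Origin on the table under the tray's centre; x runs along its length, along which the compartments lie, y across, z up. 
- short_tray: Short kit tray, 145 mm long, 74 mm wide, two equal compartments of 68 x 68 mm inside, their centres at x = -35.5 and +35.5 mm, y = 0. Bolted down, does not move. Bare steel floor 3 mm thick, outer walls and dividers 3 mm thick and 10 mm high above the table. Origin on the table under the tray's centre; x runs along its length, along which the compartments lie, y across, z up. 
- lens: Screw-on microscope lens for the long tray: a black cylinder 46 mm in diameter, 30 mm high, with a bright band near its foot and a glass disc 34 mm in diameter in its top. Stands upright on the table; origin at the centre of its underside, z up.
- eyepiece: Microscope eyepiece for the long tray: a stepped cylinder 46 mm high, a bare aluminium barrel 30 mm in diameter for the lower 22 mm and a black head 40 mm in diameter for the upper 24 mm, small glass 16 mm in diameter in the top. Stands upright on the table; origin at the centre of its underside, z up.
- squat_pot: Squat sample pot for the long tray: white plastic cylinder with a grey cap of the same width, 44 mm in diameter, 38 mm high. Stands upright on the table; origin at the centre of its underside, z up.
- tall_pot: Tall slim sample pot for the short tray: white plastic cylinder with a grey cap of the same width, 34 mm in diameter, 72 mm high. Stands upright on the table; origin at the centre of its underside, z up.
- needle_box: Needle box for the short tray: closed grey plastic box with a black seam, 50 mm along its x, 32 mm along its y, 34 mm high, at any yaw. Stands upright on the table; origin at the centre of its underside, z up.
- wide_pot: Wide sample pot, stays in the stock: white plastic cylinder with grey cap, 62 mm in diameter, 46 mm high. Stands upright on the table; origin at the centre of its underside, z up.
- reel: Thread reel, stays in the stock: two white flanges 52 mm in diameter, blue core 28 mm, 30 mm high. Stands upright on the table; origin at the centre of its underside, z up.
- dish: Round open glass dish, stays in the stock: 64 mm in diameter at the rim, 18 mm high. Stands upright on the table; origin at the centre of its underside, z up.
Things that resemble listed ones, but are neither listed nor needed, are in the scene too. What is shaped like the needle_box but red is not meant.

How it is judged (in metres and radians):
At the end, for the whole second after the job is handed in: Each kit part stands in a compartment as the goal says, one per compartment: upright within 0.12 rad, underside 0 to 7 mm above the table, centre within 21 mm of the compartment's centre along both tray axes, at rest. Wide pot, reel and dish upright, within 30 mm of their start (x of lens in the frame of long_tray between -0.021 and 0.021 m and y of lens in the frame of long_tray between -0.021 and 0.021 m and z of lens in the frame of long_tray between 0 and 0.007 m and angle between lens's own z axis and vertical below 0.12 rad and (((x of eyepiece in the frame of long_tray between -0.092 and -0.05 m and y of eyepiece in the frame of long_tray between -0.021 and 0.021 m and z of eyepiece in the frame of long_tray between 0 and 0.007 m and angle between eyepiece's own z axis and vertical below 0.12 rad) and (x of squat_pot in the frame of long_tray between 0.05 and 0.092 m and y of squat_pot in the frame of long_tray between -0.021 and 0.021 m and z of squat_pot in the frame of long_tray between 0 and 0.007 m and angle between squat_pot's own z axis and vertical below 0.12 rad)) or ((x of eyepiece in the frame of long_tray between 0.05 and 0.092 m and y of eyepiece in the frame of long_tray between -0.021 and 0.021 m and z of eyepiece in the frame of long_tray between 0 and 0.007 m and angle between eyepiece's own z axis and vertical below 0.12 rad) and (x of squat_pot in the frame of long_tray between -0.092 and -0.05 m and y of squat_pot in the frame of long_tray between -0.021 and 0.021 m and z of squat_pot in the frame of long_tray between 0 and 0.007 m and angle between squat_pot's own z axis and vertical below 0.12 rad))) and (((x of tall_pot in the frame of short_tray between -0.0565 and -0.0145 m and y of tall_pot in the frame of short_tray between -0.021 and 0.021 m and z of tall_pot in the frame of short_tray between 0 and 0.007 m and angle between tall_pot's own z axis and vertical below 0.12 rad) and (x of needle_box in the frame of short_tray between 0.0145 and 0.0565 m and y of needle_box in the frame of short_tray between -0.021 and 0.021 m and z of needle_box in the frame of short_tray between 0 and 0.007 m and angle between needle_box's own z axis and vertical below 0.12 rad)) or ((x of tall_pot in the frame of short_tray between 0.0145 and 0.0565 m and y of tall_pot in the frame of short_tray between -0.021 and 0.021 m and z of tall_pot in the frame of short_tray between 0 and 0.007 m and angle between tall_pot's own z axis and vertical below 0.12 rad) and (x of needle_box in the frame of short_tray between -0.0565 and -0.0145 m and y of needle_box in the frame of short_tray between -0.021 and 0.021 m and z of needle_box in the frame of short_tray between 0 and 0.007 m and angle between needle_box's own z axis and vertical below 0.12 rad))) and linear speed of each of lens, eyepiece, squat_pot, tall_pot, needle_box below 0.02 m/s and distance of each of wide_pot, reel, dish from where it was at the start of the episode below 0.03 m and angle between each of wide_pot, reel, dish's own z axis and vertical below 0.15 rad); the robot touches nothing.
It fails at once if the wide pot, the reel or the dish is shifted by more than 30 mm (distance of any of wide_pot, reel, dish from where it was at the start of the episode above 0.03 m).
It also fails if it takes over 128 s, if anything falls off the work surface, if the arm or the gripper's body presses on something with over 40 N, if the wrist force passes 120 N, or if a joint passes its speed limit or range.

### The arm

A 7-joint arm with a two-finger parallel gripper is mounted at the origin on the work surface. World frame = base frame: x ahead of the robot, y to its left, z up, the work surface at z = 0. Lengths are in mm, angles in rad, forces in N, time in s.
With the tool pointing down it reaches from about 350 to 900 mm from the base axis. Payload 8.1 kg.
Tool frame: the origin (TCP) lies midway between the tips of the shut fingers; the grasp point (between the pads) lies 19 mm behind it; z points along the fingers, y is the line along which they close (so a half turn about z gives the same grasp; the last joint's range is limited). The gripper opens to 92 mm and grips with 3 to 60 N. Pads are 19 mm wide; open, the fingers measure 130 mm over their backs; the gripper's body (75 mm by 190 mm) begins 47 mm behind the grasp point.
Start: joints at [1.142, 0.434, 0.025, 1.573, -0.012, 1.134, -0.075], TCP at [200.019, -592.145, 204.742] pointing down, gripper open.
Joint ranges: [-2.62, 2.62], [-0.44, 2.09], [-1.27, 1.32], [0.08, 2.57], [-1.32, 4.46], [0.12, 2], [-2.74, 2.74]. Speed limits (rad/s): [2.22, 2.22, 3.01, 3.01, 3.14, 3.14, 3.14].

### API

Orientations are given as a rotation vector (axis times angle).
In Python, from workcell import robot, claw, inverse_kinematics, capture, camera_params gives the robot as it stands. Calls block until the motion is done:
- robot.goto(position, orientation): joint-space move of the TCP to a pose.
- robot.move_l(position, frame=None, speed=150, contact_N=None): straight line of the TCP; frame=None keeps the orientation; speed is the mean speed in mm/s. With contact_N (N) it stops when the force on the tool has changed by that much, and returns True; else False.
- robot.move_joints(angles): joint-space move.
- claw.grip(opening, f_grip=None): opening from 0.0 (shut) to 1.0 (fully open); f_grip is the grip in N (None keeps the last); returns when the fingers have stopped.
- robot.dwell(seconds).
- inverse_kinematics(position, orientation): joint angles nearest the present ones, or None.
- robot.state(): the state.
- capture(name): name is "side" or "top" or "wrist"; returns the picture (480x640x3 uint8, red, green, blue); there is no depth.
- camera_params(name): a dict with "fx", "fy", "cx", "cy" (pixels), "world_to_cam" (4x4, takes a point from world to camera coordinates); the wrist camera has in their place "tool_from_camera" (4x4, takes a point from camera to tool coordinates, whose origin is the TCP and whose axes are the flange's). Camera axes: x right, y up, looking along -z (the intrinsics and any distortion apply to the point x, -y, -z); pixel columns grow to the right and rows downward; lengths in mm; the calibration is good to about 2 mm. A picture is of the moment at which its call begins: read the wrist's pose just before it. camera_params takes no time and is no camera call.
A pose or a line that the arm cannot do raises robot.IKError and nothing moves.
- robot.finish_job(): hands the job in; it is judged then, once.
The state is a dict: "t": time; "q": joint angles; "qd": joint speeds; "joint_efforts": joint torques, N m; "eef_pos": TCP position; "tcp_rot": TCP orientation; "contact_force": force on the tool from outside, world axes, zero at the start; "moment": the same for the moment, N m; "opening": opening from 0.0 (shut) to 1.0 (fully open); "grasp_force": force on a finger pad.
Only numpy, scipy, OpenCV 4.12 (cv2) and the standard library are available. Lean on these libraries where they do the work, as an engineer would, in place of code of your own. Each camera call takes 0.05 s, during which the arm holds its last target. There are 200 camera calls.

## Working session

There is one attempt and no reset: what is moved stays moved. The work goes in short steps, each a Python script; the robot and the scene stay as the last script left them, time stands still between calls to the robot, and variables do not carry over. Pictures are saved under pics/ and viewed, at most 14 in all, crops included, and the job is handed in when it is done.

```bash
ls; mkdir -p pics
python3 - <<'E'
from workcell import *
import cv2
for n in ("top","side"):
    cv2.imwrite(f"pics/{n}0.png",capture(n)[:,:,::-1]); print(n,camera_params(n))
print(camera_params("wrist")); s=robot.state(); print(s["eef_pos"],s["tcp_rot"],s["t"])
E
```

```text
pics
top {'fx': 511.9608573125725, 'fy': 511.9608573125725, 'cx': 327.72512520205066, 'cy': 236.84175887904584, 'world_to_cam': array([[ 2.04366632e-02, -9.99759770e-01,  7.92117149e-03,
        -3.43845685e+01],
       [ 9.92189967e-01,  2.12557623e-02,  1.22911600e-01,
        -5.59285178e+02],
       [-1.23050444e-01,  5.34740391e-03,  9.92386010e-01,
        -9.98599887e+02],
       [ 0.00000000e+00,  0.00000000e+00,  0.00000000e+00,
         1.00000000e+00]])}
side {'fx': 601.4411173382599, 'fy': 601.4411173382599, 'cx': 316.44141555618984, 'cy': 242.56896498985776, 'world_to_cam': array([[-9.27532743e-01, -3.73315228e-01,  1.78536071e-02,
         5.17385982e+02],
       [ 2.93483740e-01, -6.97943169e-01,  6.53255408e-01,
        -2.00521563e+02],
       [-2.31409388e-01,  6.11155524e-01,  7.56927091e-01,
        -8.62726542e+02],
       [ 0.00000000e+00,  0.00000000e+00,  0.00000000e+00,
         1.00000000e+00]])}
{'fx': 394.61407784591063, 'fy': 394.61407784591063, 'cx': 322.71045440229784, 'cy': 241.15290915181714, 'tool_from_camera': array([[ 9.32194686e-04,  9.52496783e-01,  3.04547220e-01,
         8.25867931e+01],
       [ 9.99999219e-01, -6.34555807e-04, -1.07629153e-03,
        -5.14119273e-01],
       [-8.31912015e-04,  3.04547985e-01, -9.52496631e-01,
        -1.79323566e+02],
       [ 0.00000000e+00,  0.00000000e+00,  0.00000000e+00,
         1.00000000e+00]])}
[ 199.80019067 -591.66107101  204.01097033] [-3.09863458e+00 -5.09113882e-01  5.72851744e-04] 0.1
```

View pics/top0.png

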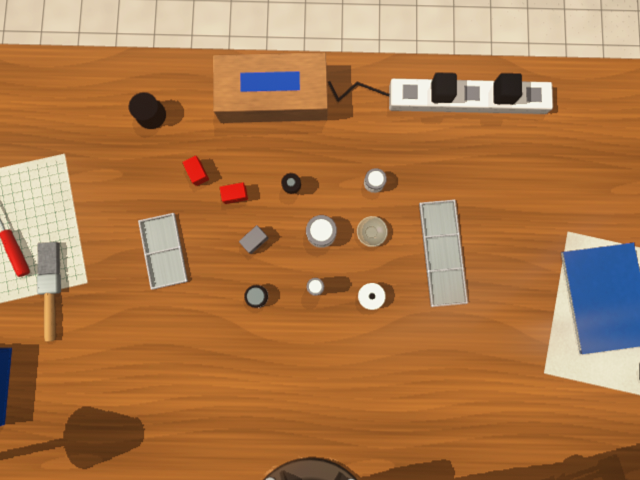

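View pics/side0.png

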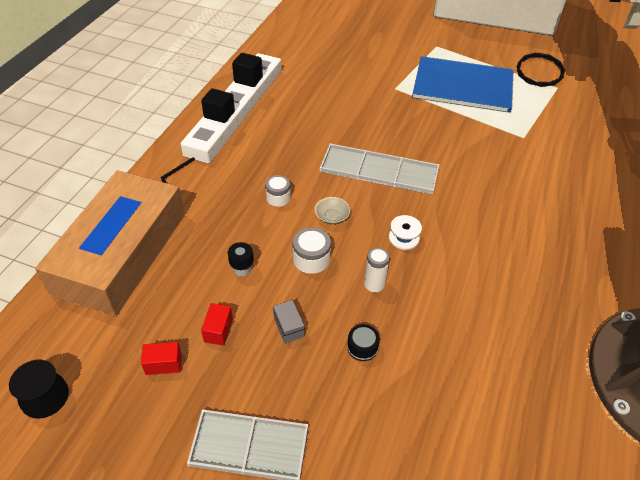

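The top view shows, by pixel: eyepiece (291,183), squat pot (376,180), needle box (253,240), wide pot (321,231), dish (372,232), lens (256,296), tall pot (315,287) and reel (372,296). The long tray is at (443,253) and the short tray at (163,251). The side view agrees, with two red boxes and a black cylinder as decoys. Next I'll measure from the top view.

```bash
cat > h.py <<'E'
import numpy as np, cv2
from workcell import *
def ray(name,uv,z):
    p=camera_params(name); T=p["world_to_cam"]; R=T[:3,:3]; c=-R.T@T[:3,3]
    d=R.T@np.array([(uv[0]-p["cx"])/p["fx"],-(uv[1]-p["cy"])/p["fy"],-1.])
    return (c+d*(z-c[2])/d[2])[:2]
def contour(img,uv,half,mask):
    u,v=uv; m=np.zeros(img.shape[:2],np.uint8); sl=np.s_[v-half:v+half,u-half:u+half]
    m[sl]=mask[sl]
    m=cv2.morphologyEx(m,cv2.MORPH_CLOSE,np.ones((3,3)))
    cs=cv2.findContours(m,cv2.RETR_EXTERNAL,cv2.CHAIN_APPROX_NONE)[0]
    return max(cs,key=cv2.contourArea)
def down(psi): return np.pi*np.array([np.cos(psi/2),np.sin(psi/2),0])
def rect(c,z,name="top"):
    "centre, long-axis angle in (-pi/2,pi/2], sides: of the contour on the plane z"
    P=np.array([ray(name,p[0],z) for p in c],np.float32)
    r=cv2.minAreaRect(P); b=cv2.boxPoints(r); e=max(b[1]-b[0],b[2]-b[1],key=np.linalg.norm)
    a=np.arctan2(e[1],e[0]); a=(a+np.pi/2)%np.pi-np.pi/2
    return np.array(r[0]),a,sorted(r[1])
E
python3 - <<'E'
from h import *
img=cv2.imread("pics/top0.png"); hsv=cv2.cvtColor(img,cv2.COLOR_BGR2HSV)
grey=((hsv[...,1]<90)&(hsv[...,2]>40)).astype(np.uint8)*255
dark=((hsv[...,2]<60)).astype(np.uint8)*255
items=dict(eyepiece=((291,183),18,35,1),squat_pot=((376,180),18,25,0),needle_box=((253,240),20,34,0),lens=((256,296),20,20,1),tall_pot=((315,287),16,50,0),
 wide_pot=((321,231),24,30,0),reel=((372,296),20,25,0),dish=((372,232),22,12,0),long_tray=((443,253),58,8,0),short_tray=((163,251),44,8,0))
vis=img.copy(); 
for n,(uv,h,z,d) in items.items():
    c=contour(img,uv,h,grey|dark if d else grey); cv2.drawContours(vis,[c],-1,(0,255,0),1)
    xy,a,s=rect(c,z); print(n,xy.round(1),round(a,3),np.round(s,1))
cv2.imwrite("pics/m0.png",cv2.resize(vis[130:330,120:490],None,fx=2.1,fy=2.1,interpolation=cv2.INTER_NEAREST))
E
```

```text
eyepiece [668.1  54.6] 0.027 [36.8 39.7]
squat_pot [ 681.6 -117. ] 0.012 [43.5 46.7]
needle_box [551.9 127.4] -0.762 [36.  48.2]
lens [438.5 119.4] -1.55 [40.1 44.4]
tall_pot [4.602e+02 4.000e-01] -1.55 [31.3 31.5]
wide_pot [573.3  -8.8] 0.021 [60.9 63.5]
reel [ 443.2 -113.1] -0.771 [52.2 52.8]
dish [ 576.9 -113.1] -1.55 [58.4 60.1]
long_tray [ 536.5 -261.4] 0.11 [ 77.  216.8]
short_tray [527.7 317.1] 0.245 [ 76.7 147. ]
```

View pics/m0.png

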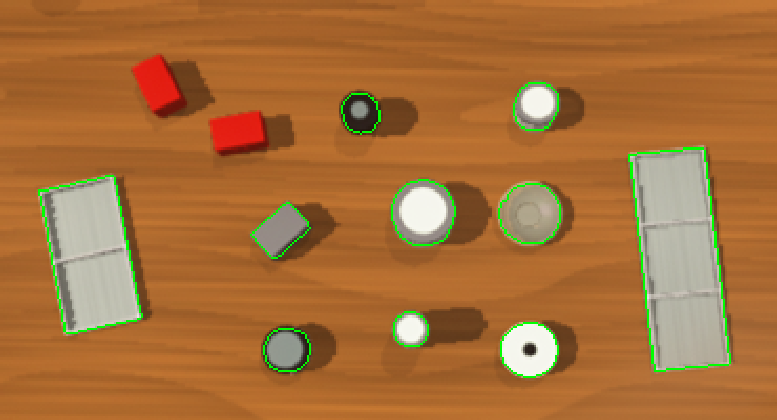

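The contours fit and the sizes match the listed parts, so I'll start moving. The tall pot goes first.

```bash
cat >> h.py <<'E'
TR=dict(long=(np.array([536.5,-261.4]),.110),short=(np.array([527.7,317.1]),.245))
def slot(tray,x):
    c,a=TR[tray]; return c+x*np.array([np.cos(a),np.sin(a)]),a
def pick_place(name,xy,psi,off,tray,x,H=200):
    g,a=slot(tray,x)
    claw.grip(.8,25); robot.goto([*xy,H],down(psi))
    robot.move_l([*xy,off+30],speed=250)
    hit=robot.move_l([*xy,off],speed=80,contact_N=8)
    claw.grip(0,25); s=robot.state(); print(name,"hit",hit,"width",round(s["opening"]*92,1),"F",s["grasp_force"])
    robot.move_l([*xy,H],speed=250); print(" lifted",round(robot.state()["opening"]*92,1))
    robot.goto([*g,H],down(a)); robot.move_l([*g,off+25],speed=250)
    hit=robot.move_l([*g,off+2],speed=40,contact_N=5)
    s=robot.state(); print(" down",hit,s["eef_pos"].round(1),round(s["opening"]*92,1))
    claw.grip(.85); robot.move_l([*g,H],speed=250); print(" t",robot.state()["t"])
E
python3 - <<'E'
from h import *
pick_place("tall",(461,.4),.245,36,"short",-35.5)
cv2.imwrite("pics/t1.png",capture("top")[130:330,120:490,::-1])
E
```

```text
tall hit False width 33.2 F 24.99853502959013
 lifted 33.3
 down True [493.4 307.9  38.8] 33.7
 t 9.8083
```

View pics/t1.png

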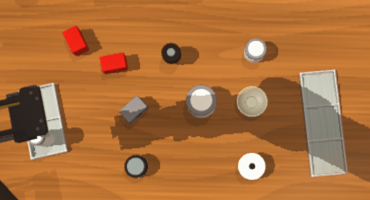

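The tall pot touched down at floor height and stands in the near compartment, around (40,138) in the crop. I'll do the other four parts now.

Run:
```python
from h import *
pick_place("box",(551.9,127.4),-.762,12,"short",35.5)
pick_place("lens",(438.5,119.4),.11,12,"long",0)
pick_place("eyepiece",(668.1,54.6),.11,21,"long",71)
pick_place("squat",(681.6,-117),.11,13,"long",-71)
robot.goto([430,0,330],down(0))
robot.move_joints([-1.142]+list(robot.state()["q"][1:])) if 0 else robot.goto([200,-560,250],down(.3))
cv2.imwrite("pics/t2.png",cv2.resize(capture("top")[130:330,120:490,::-1],None,fx=2,fy=2))
cv2.imwrite("pics/s2.png",capture("side")[:,:,::-1]); print(robot.state()["t"])
```

```text
box hit False width 7.5 F 25.477933729090978
 lifted 0.3
 down False [562.1 325.8  13.9] 0.5
 t 18.7833
lens hit False width 0.3 F 0.0
 lifted 0.6
 down False [ 536.6 -261.4   14. ] 0.3
 t 28.6583
eyepiece hit False width 38.4 F 25.00600755214691
 lifted 38.1
 down True [ 606.9 -254.    23.8] 38.6
 t 37.2917
squat hit False width 42.2 F 25.00020056962967
 lifted 42.2
 down True [ 465.7 -269.1   15.7] 42.6
 t 45.15
48.5833
```

View pics/t2.png

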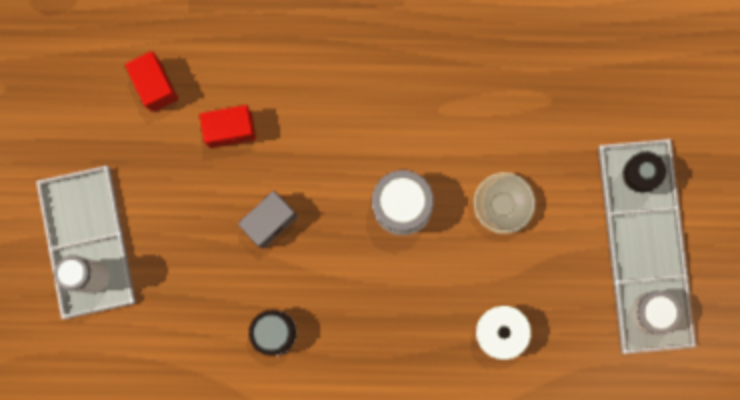

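View pics/s2.png

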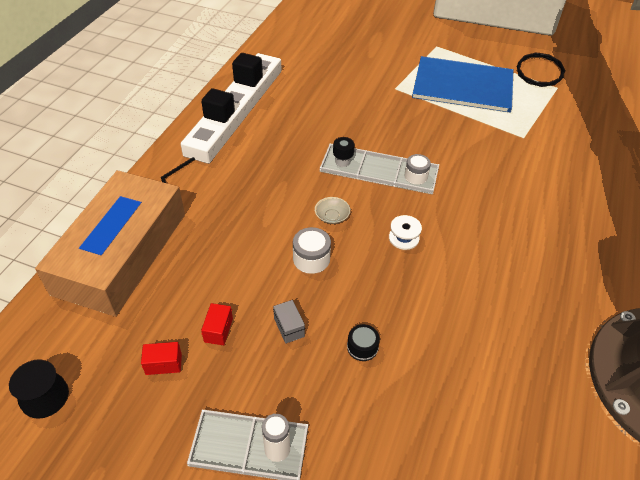

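The eyepiece and squat pot are seated in the end compartments, at crop (645,172) and (660,312). The box at (267,220) and the lens at (272,332) were missed and haven't moved: the fingers closed above them, so the open tips must sit higher than the TCP. I'll look closely at the finger height at the lens.

Run:
```python
from h import *
xy=(438.5,119.4)
claw.grip(.7,25); robot.goto([*xy,150],down(.11)); robot.move_l([*xy,40],speed=250)
print(robot.move_l([*xy,12],speed=80,contact_N=8), robot.state()["eef_pos"],robot.state()["contact_force"])
a=capture("side")[220:440,250:480,::-1]; b=capture("wrist")[:,:,::-1]
cv2.imwrite("pics/c3.png",np.hstack([cv2.resize(a,(400,380)),cv2.resize(b,(400,380))])); print(robot.state()["t"])
```

```text
False [438.86602765 119.54586973  12.55938894] [ 0.49035858 -0.0804236  -0.05611927]
52.8333
```

View pics/c3.png

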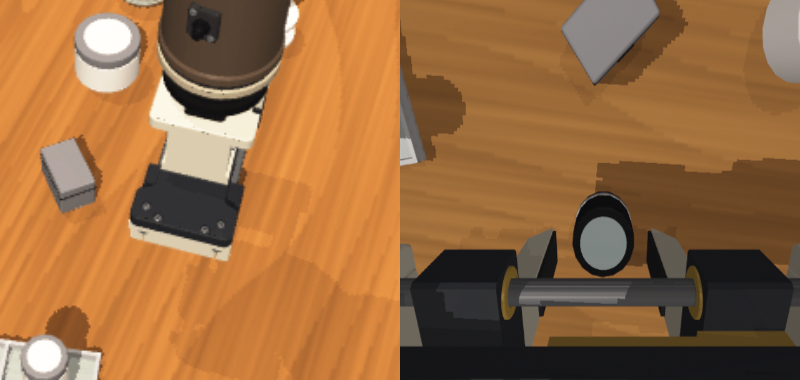

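The wrist view shows the lens between the fingers, glass disc at about (325,307) in wrist pixels. I'll locate it from this view and project the TCP for comparison.

```bash
cat >> h.py <<'E'
def wrist_ray(s,uv,z):
    from scipy.spatial.transform import Rotation as Ro
    p=camera_params("wrist"); T=p["tool_from_camera"]; R=Ro.from_rotvec(s["tcp_rot"]).as_matrix()
    d=R@T[:3,:3]@np.array([(uv[0]-p["cx"])/p["fx"],-(uv[1]-p["cy"])/p["fy"],-1.]); c=s["eef_pos"]+R@T[:3,3]
    return (c+d*(z-c[2])/d[2])[:2]
def wrist_px(P):
    p=camera_params("wrist"); q=np.linalg.inv(p["tool_from_camera"])@np.array([*P,1.]); return p["cx"]+p["fx"]*q[0]/-q[2],p["cy"]-p["fy"]*q[1]/-q[2]
E
python3 - <<'E'
from h import *
s=robot.state(); print(s["eef_pos"],wrist_ray(s,(325,307),30),"lens glass; TCP at",wrist_px((0,0,0)),"tips",wrist_px((0,32,0)),wrist_px((0,-32,0)),wrist_px((0,32,-19)))
E
```

```text
[439.06360398 119.60995156  12.68569618] [438.3890046  118.65938308] lens glass; TCP at (np.float64(323.05428268818815), np.float64(289.4695548809799)) tips (np.float64(387.4979824208858), np.float64(289.514729413783)) (np.float64(258.5974291283284), np.float64(289.42437112744614)) (np.float64(394.105931589025), np.float64(307.26974604577555))
```

The lens is where I expected and the tips straddle it, so the pads must only begin well behind the tips. I'll try a deeper grip, a little lower at each attempt.

Run:
```python
from h import *
xy=(438.4,119)
for z in (8,4):
    robot.move_l([*xy,z],speed=60,contact_N=8)
    claw.grip(.40,25); claw.grip(0,25); s=robot.state(); w=s["opening"]*92
    print(z,s["eef_pos"].round(1),round(w,1),s["grasp_force"],s["t"])
    if w>40: break
    claw.grip(.7)
robot.move_l([*xy,35],speed=80); s=robot.state(); print(round(s["opening"]*92,1),s["grasp_force"],s["t"])
cv2.imwrite("pics/w4.png",cv2.resize(capture("wrist")[:,:,::-1],(400,300)))
```

```text
8 [438.9 119.3   8.3] 0.5 2.608528521086555 54.5
4 [438.4 119.    4.1] 44.4 25.00007450580597 56.55
44.3 24.9998277425766 57.0917
```

View pics/w4.png

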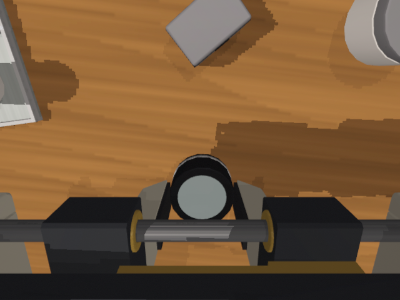

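At TCP z=4 the lens is held at 44.4 mm. I'll place it, watching for early contact with the walls, and then pick the box with the same deeper grip.

Run:
```python
from h import *
xy=(438.4,119); g,a=slot("long",0)
robot.move_l([*xy,200],speed=250); robot.goto([*g,200],down(a)); robot.move_l([*g,28],speed=250)
hit=robot.move_l([*g,6],speed=40,contact_N=5); s=robot.state(); print(hit,s["eef_pos"],s["opening"]*92)
claw.grip(.65); robot.move_l([*g,200],speed=250)
xy=(551.9,127.4)
claw.grip(.7,25); robot.goto([*xy,200],down(-.762)); robot.move_l([*xy,35],speed=250); robot.move_l([*xy,5],speed=80,contact_N=8)
claw.grip(0,25); w=robot.state()["opening"]*92; print("box",w)
if w>25:
    robot.move_l([*xy,200],speed=200); print(robot.state()["opening"]*92)
    g,a=slot("short",38)
    robot.goto([*g,200],down(a)); robot.move_l([*g,29],speed=250)
    hit=robot.move_l([*g,7],speed=40,contact_N=5); s=robot.state(); print(hit,s["eef_pos"],s["opening"]*92)
    claw.grip(.55); robot.move_l([*g,200],speed=250)
    robot.goto([430,0,330],down(0)); robot.goto([200,-560,250],down(.3))
cv2.imwrite("pics/t5.png",cv2.resize(capture("top")[130:330,120:490,::-1],None,fx=2,fy=2))
cv2.imwrite("pics/s5.png",capture("side")[100:,:,::-1]); print(robot.state()["t"])
```

```text
True [ 536.21505957 -261.33555007    6.63704109] 44.90795515948471
box 31.781196797501106
31.727453307961298
True [564.41470725 326.14835355   7.87857177] 31.463802587144727
74.4167
```

View pics/t5.png

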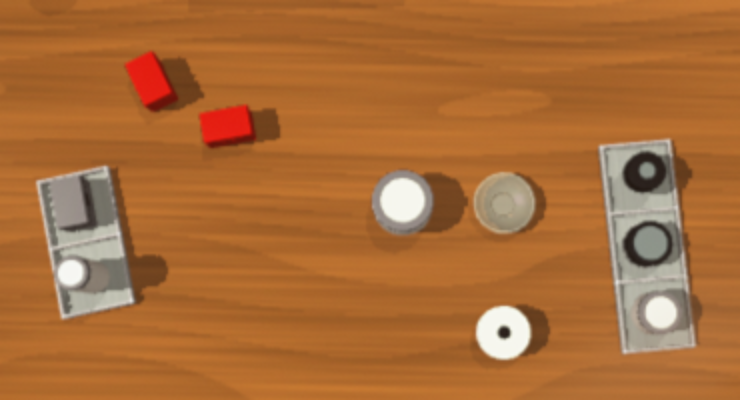

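View pics/s5.png

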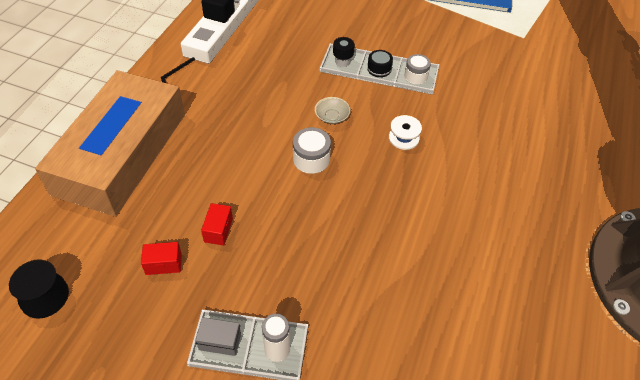

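All five parts look upright in their compartments, and the wide pot, dish and reel haven't moved. I'll check the offsets numerically, using top-face centres read off the picture.

Run:
```python
from h import *
for n,uv,z,tr,x in (("box",(69,202),37,"short",35.5),("tall",(73,273),75,"short",-35.5),("eye",(647,171),49,"long",71),("lens",(651,243),33,"long",0),("squat",(660,312),41,"long",-71)):
    c,a=TR[tr]; d=ray("top",(uv[0]/2+120,uv[1]/2+130),z)-c; R=np.array([[np.cos(a),np.sin(a)],[-np.sin(a),np.cos(a)]]); print(n,(R@d-[x,0]).round(1))
```

```text
box [ 1.8 -0.3]
tall [-3.5 -2.7]
eye [-0.9  0. ]
lens [-1.1  0.6]
squat [0.2 1.8]
```

```bash
python3 -c "
from workcell import robot
print(robot.finish_job())"
```

```text
the job is handed in; nothing more can be done
None
```

Both kits are made up and the job is handed in at about 75 s of the 128 s allowed; all five parts stand upright within about 4 mm of their compartment centres in the last top view, and the wide pot, reel and dish show no visible shift (the hand-in gave no verdict).

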